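# Clear the jammed ink-tin chute

### The arm

A 6-joint arm with a two-finger parallel gripper is mounted at the origin on the work surface. World frame = base frame: x ahead of the robot, y to its left, z up, the work surface at z = 0. Lengths are in m, angles in rad, forces in N, time in s.
With the tool pointing down it reaches from about 0.275 to 0.825 m from the base axis. Payload 4.9 kg.
Tool frame: the origin (TCP) lies midway between the tips of the shut fingers; the grasp point (between the pads) lies 19 mm behind it (bot.grip_depth is the distance from the TCP to the grasp point, in m); y points along the fingers, x is the direction in which the jaws open and shut, and the axes are right-handed (so a half turn about y gives the same grasp; the last joint's range is limited). The gripper opens to 85 mm and grips with 20 to 120 N. Pads are 22 mm wide; open, the fingers measure 114 mm over their backs; the gripper's body (76 mm by 85 mm) begins 54 mm behind the grasp point. The pads swing forward as they close: fully open they stand 13 mm farther back than shut.
Start: joints at [1.06, 0.326, -0.193, 1.052, 0, 1.437], TCP at [0.202, 0.511, 0.194] pointing down, gripper open.
Joint ranges: [-2.65, 2.65], [-0.97, 1.79], [-1.3, 1.35], [-1.93, 2.1], [-1.47, 1.37], [-3.14, 3.14]. Speed limits (rad/s): [2.57, 2.57, 3.14, 3.14, 3.14, 3.14].

### API

Orientations are given as a unit quaternion [w, x, y, z].
In Python, from cell import bot gives the robot as it stands. Calls block until the motion is done:
- bot.move_pose(position, orientation): joint-space move of the TCP to a pose.
- bot.move_linear(position, speed=0.15, rotation=None, until_force=None): straight line of the TCP; rotation=None keeps the orientation; speed is the mean speed in m/s. With until_force (N) it stops when the force on the tool has changed by that much, and returns True; else False.
- bot.goto_joints(angles): joint-space move.
- bot.set_gripper(opening, grasp_force=None): opening from 0.0 (shut) to 1.0 (fully open); grasp_force is the grip in N (None keeps the last); returns when the fingers have stopped.
- bot.wait(seconds).
- bot.solve_ik(position, orientation): joint angles nearest the present ones, or None.
- bot.camera(name): name is "scene" or "side" or "wrist"; returns the picture (480x640x3 uint8, red, green, blue); there is no depth.
- bot.calibration(name): a dict with "mtx" (3x3 intrinsics, pixels), "extrinsics" (4x4, takes a point from world to camera coordinates); the wrist camera has in their place "hand_eye" (4x4, takes a point from camera to tool coordinates, whose origin is the TCP and whose axes are the tool frame's). Camera axes: x right, y down, z forward; pixel columns grow to the right and rows downward; lengths in m; the calibration is good to about 2 mm. The wrist camera is an equidistant fisheye: a pixel r from the principal point sees the ray r / f radians off the axis. A picture is of the moment at which its call begins: read the wrist's pose just before it. calibration takes no time and is no camera call.
A pose or a line that the arm cannot do raises bot.PlanningError and nothing moves.
- bot.close_job(): hands the job in, once; it reports no verdict.
Trained networks look in the newest picture that a camera, given by its name, has taken for a name from the list of things; names that differ only in an ending like _2 or _b are one class to them, and where a whole thing is asked for, a point or a joint stands for the part that bears it (a point fixed in the world has none). Each returns a list of dicts, best first, with "confidence" (0 to 1); they miss things now and then, are a little off and sometimes report something else, mostly with a low value. They report only what shows in the picture. A call takes as long as a camera call. They do not tell look-alikes from the thing itself.
- bot.search_frame(camera, thing): "bbox" ([left, top, width, height] in pixels, round what is visible of it).
Readings, each from a call of its own:
- bot.read_clock(): time.
- bot.read_joint_positions(): joint angles.
- bot.read_joint_vel(): joint speeds.
- bot.read_joint_efforts(): joint torques, N m.
- bot.read_position(): TCP position.
- bot.read_tool_rot(): TCP orientation.
- bot.read_ft_force(): force on the tool from outside, world axes, zero at the start.
- bot.read_moment(): the same for the moment, N m.
- bot.read_gripper_width(): opening from 0.0 (shut) to 1.0 (fully open).
Only numpy, scipy, OpenCV 4.12 (cv2) and the standard library are available. Lean on these libraries where they do the work, as an engineer would, in place of code of your own. Each camera call takes 0.05 s, during which the arm holds its last target.

### The job

A slim white tin with an orange band has dropped upright into the well in the floor of the ink-tin chute and blocks it: lift it out so that the three tins behind it roll down to the red end stop, and stand it upright in the empty bay of the red crate, the one with the yellow pad. Then throw the black feed lever all the way over to its other end to restart the feed, and let go of everything. Leave the other things on the bench where they are.

Things in the scene. Friction and masses are not known exactly. Their poses are not given: they have to be found in the camera images.
- chute: Fixed trough for lying tins, 400 x 120 mm (110 inside its tan walls). Origin on the table under the centre of the well; x points uphill (floor rises at 0.12 rad, 55 mm above the table over the origin), y across. Walls 32 mm above the floor: tops 87 mm high beside the well, 115 at the upper end. Red end stop 150 mm downhill of the well. The well: 52 x 52 mm opening, walled down to the table.
- slim_tin: The jammed tin: white upright cylinder, orange band, 46 mm diameter up to 130 mm, then a black cap 34 mm wide up to 150 mm. 0.2 to 0.4 kg. Origin at the centre of its underside, z up its axis. Stands in the well on the table, leaning up to 0.12 rad; must rise 60 mm to clear the floor; its top 60 mm stand above the walls. Tins press on its uphill side: grip it across the chute (chute y).
- tin1: First waiting tin, directly uphill of the slim tin: lying cylinder 60 mm in diameter, 104 mm long, axis across the chute, blue band, 0.2 kg. Origin at its centre, y along its axis. It rolls downhill by itself when the way is free.
- tin2: Second waiting tin, the same, uphill of the first. Origin at its centre.
- tin3: Third waiting tin, the same, uphill of the second. Origin at its centre.
- place1 (a point): Where the centre of the first tin lies when it has rolled down against the red end stop.
- place2 (a point): Where the centre of the second tin lies then, touching the first.
- place3 (a point): Where the centre of the third tin lies then, touching the second; it bridges the empty well.
- crate: Fixed red crate, 270 x 100 x 65 mm, three bays in a row along its x, walls and two dividers 5 mm thick, bays 83 (x) by 90 mm (y) inside, centres 88 mm apart, floor 5 mm above the table. Origin under its centre on the table. It may stand on either side of the chute, the lever box on the other.
- pad: Yellow square pad, 50 x 50 x 1.5 mm, fixed on the floor of the empty bay: at the bay's centre to within 1 mm. Origin at its underside, 5 mm above the table; its top is 6.5 mm above the table. Which of the three bays it is in varies.
- green_tin: Bystander in one crate bay: grey slim tin with a green band, same shape and size as the jammed one. Origin at the centre of its underside.
- blue_tin: Bystander in another crate bay: grey slim tin with a blue band, same shape and size. Origin at the centre of its underside.
- feed_box: Fixed cream control box, 160 x 140 mm at its foot, 60 mm high. Origin under its centre. The lever stands on its top and swings in the box's x-z plane.
- feed_lever (a joint): Angle of the black feed lever on the box, rad. 0 = leaning fully to the box's -x side; 1.0 = fully thrown to its +x side (the other end, leaning as far that way). It starts between 0 and 0.2, moves with light friction and stays where it is left.
- feed_lever_tip (a point): Centre of the lever's black ball, 26 mm in diameter. It moves with the lever on an arc of 90 mm radius about a pivot 82 mm above the table over the feed box's origin: 43 mm to the box's -x side and 161 mm high at joint value 0, upright 172 mm high at 0.5, 43 mm to the +x side at 1.0. The rod below it is 10 mm thick.
- ink_knife: Bystander: spatula 160 mm long, lying. Origin at its middle.
- screwdriver: Bystander: screwdriver 150 mm long, lying. Origin at its middle.
- wash_bottle: Bystander: white bottle with a red cap, 60 mm in diameter, 150 mm high. Origin at the centre of its underside.
- jar: Bystander: black jar with a yellow lid, 70 mm in diameter, 80 mm high. Origin at the centre of its underside.
Mind the look-alikes: they are no part of the job. Leave any turquoise look-alike of the feed_box alone.

How it is judged:
By the outcome, as a careful person would: the job done as asked, in the order asked, and still so for the second after the job is handed in, with the robot touching nothing.
It also fails if it takes over 58 s, if anything falls off the work surface, if the arm or the gripper's body presses on something with over 40 N, if the wrist force passes 120 N, or if a joint passes its speed limit or range.

## Working session

There is one attempt and no reset: what is moved stays moved. The work goes in short steps, each a Python script; the robot and the scene stay as the last script left them, time stands still between calls to the robot, and variables do not carry over. Pictures are saved under pics/ and viewed, and the job is handed in when it is done.

```bash
ls; mkdir -p pics; python3 - <<'E'
from cell import bot
import cv2,numpy as np
np.set_printoptions(precision=4,suppress=True)
print(bot.read_clock(), bot.read_position(), bot.read_tool_rot())
for n in ["scene","side","wrist"]:
    im=bot.camera(n); cv2.imwrite(f"pics/{n}0.png",im[:,:,::-1])
    print(n,bot.calibration(n))
E
```

```text
pics
0.0 [0.202  0.5109 0.1935] [-0.5845  0.5851  0.397  -0.3981]
scene {'mtx': array([[515.7814,   0.    , 327.1072],
       [  0.    , 515.7814, 237.6675],
       [  0.    ,   0.    ,   1.    ]]), 'extrinsics': array([[-0.3455,  0.9383,  0.0154,  0.1812],
       [ 0.7478,  0.2852, -0.5995, -0.3246],
       [-0.5669, -0.1956, -0.8002,  1.6523],
       [ 0.    ,  0.    ,  0.    ,  1.    ]])}
side {'mtx': array([[529.3057,   0.    , 319.3644],
       [  0.    , 529.3057, 238.1368],
       [  0.    ,   0.    ,   1.    ]]), 'extrinsics': array([[ 0.9656, -0.2602, -0.0016, -0.5323],
       [-0.1853, -0.6834, -0.7062,  0.1819],
       [ 0.1826,  0.6821, -0.708 ,  1.3389],
       [ 0.    ,  0.    ,  0.    ,  1.    ]])}
wrist {'mtx': array([[371.6483,   0.    , 322.0368],
       [  0.    , 371.6483, 239.4884],
       [  0.    ,   0.    ,   1.    ]]), 'hand_eye': array([[ 1.    , -0.0008, -0.0003,  0.0006],
       [ 0.0001, -0.2596,  0.9657, -0.1797],
       [-0.0008, -0.9657, -0.2596,  0.0657],
       [ 0.    ,  0.    ,  0.    ,  1.    ]])}
```

View pics/scene0.png

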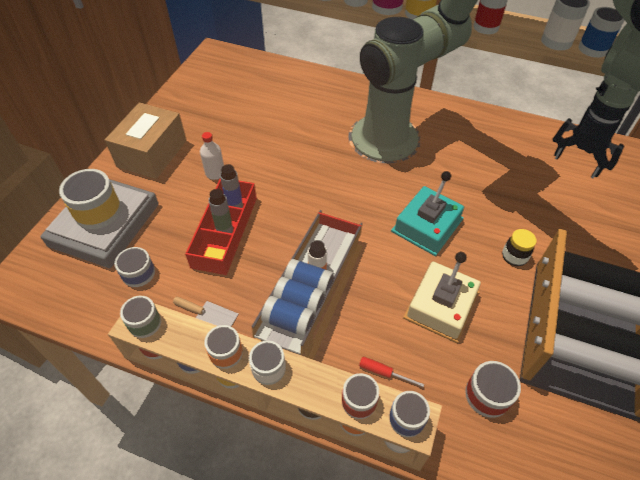

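View pics/side0.png

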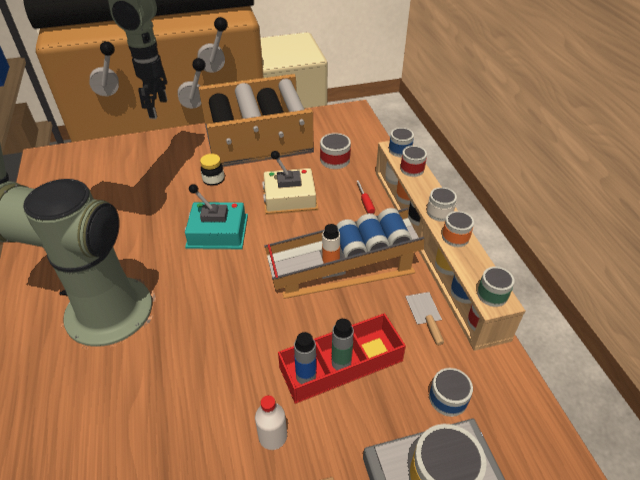

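View pics/wrist0.png

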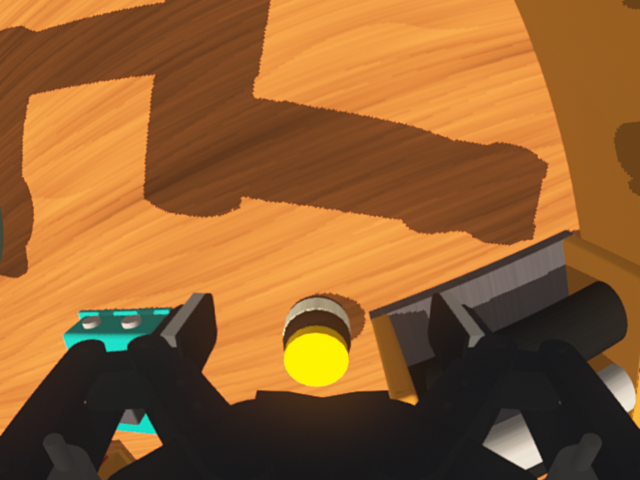

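```bash
cat > h.py <<'E'
import numpy as np, cv2
np.set_printoptions(precision=4,suppress=True)
from cell import bot
cal={n:bot.calibration(n) for n in("scene","side","wrist")}
def proj(n,P):
    P=np.atleast_2d(P).astype(float);E=cal[n]["extrinsics"];c=P@E[:3,:3].T+E[:3,3]
    K=cal[n]["mtx"];return np.c_[K[0,0]*c[:,0]/c[:,2]+K[0,2],K[1,1]*c[:,1]/c[:,2]+K[1,2]]
def ray(n,uv):
    E=cal[n]["extrinsics"];K=cal[n]["mtx"];d=np.linalg.inv(K)@np.array([uv[0],uv[1],1.])
    R=E[:3,:3];d=R.T@d;return -R.T@E[:3,3],d/np.linalg.norm(d)
def quat2R(q):
    from scipy.spatial.transform import Rotation as Ro
    return Ro.from_quat([q[1],q[2],q[3],q[0]]).as_matrix()
def R2q(R):
    from scipy.spatial.transform import Rotation as Ro
    q=Ro.from_matrix(R).as_quat();return np.array([q[3],q[0],q[1],q[2]])
def wray(p,q,uv):
    K=cal["wrist"]["mtx"];H=cal["wrist"]["hand_eye"]
    a=np.array([uv[0]-K[0,2],uv[1]-K[1,2]]);r=np.hypot(*a);th=r/K[0,0]
    d=np.array([np.sin(th)*a[0]/max(r,1e-9),np.sin(th)*a[1]/max(r,1e-9),np.cos(th)])
    R=quat2R(q);return p+R@H[:3,3],R@(H[:3,:3]@d)
def wproj(p,q,P):
    K=cal["wrist"]["mtx"];H=cal["wrist"]["hand_eye"];R=quat2R(q)
    P=np.atleast_2d(P);c=((P-p)@R-H[:3,3])@H[:3,:3]
    r=np.hypot(c[:,0],c[:,1]);th=np.arctan2(r,c[:,2])
    return np.c_[K[0,2]+K[0,0]*th*c[:,0]/r,K[1,2]+K[0,0]*th*c[:,1]/r]
def atz(r,z):
    o,d=r;return o+d*(z-o[2])/d[2]
def tri(rays):
    A=np.zeros((3,3));b=np.zeros(3)
    for o,d in rays:
        M=np.eye(3)-np.outer(d,d);A+=M;b+=M@o
    x=np.linalg.solve(A,b);return x,[np.linalg.norm((np.eye(3)-np.outer(d,d))@(x-o)) for o,d in rays]
E
python3 - <<'E'
import cv2
a=cv2.imread("pics/scene0.png")
cv2.imwrite("pics/s_a.png",cv2.resize(a[170:370,180:380],None,fx=3,fy=3,interpolation=cv2.INTER_CUBIC)[:600])
cv2.imwrite("pics/s_b.png",cv2.resize(a[160:350,380:570],None,fx=3,fy=3,interpolation=cv2.INTER_CUBIC))
b=cv2.imread("pics/side0.png")
cv2.imwrite("pics/d_a.png",cv2.resize(b[200:400,250:450],None,fx=3,fy=3,interpolation=cv2.INTER_CUBIC))
cv2.imwrite("pics/d_b.png",cv2.resize(b[130:290,180:380],None,fx=3.5,fy=3.5,interpolation=cv2.INTER_CUBIC))
E
```

```text
(no output)
```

View pics/s_a.png

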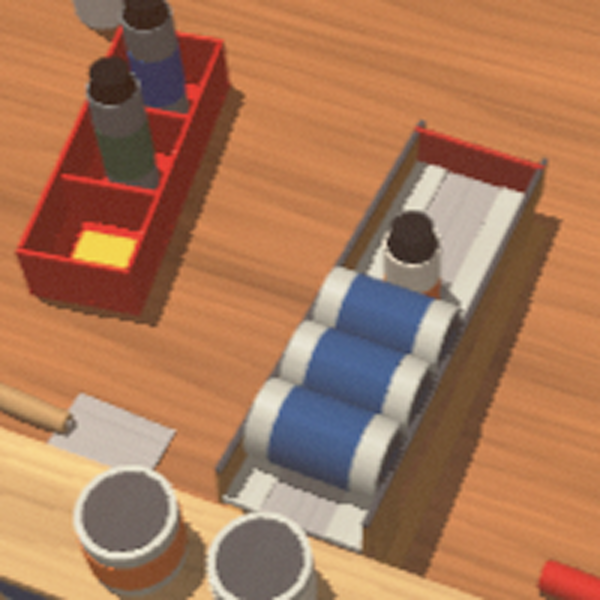

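View pics/s_b.png

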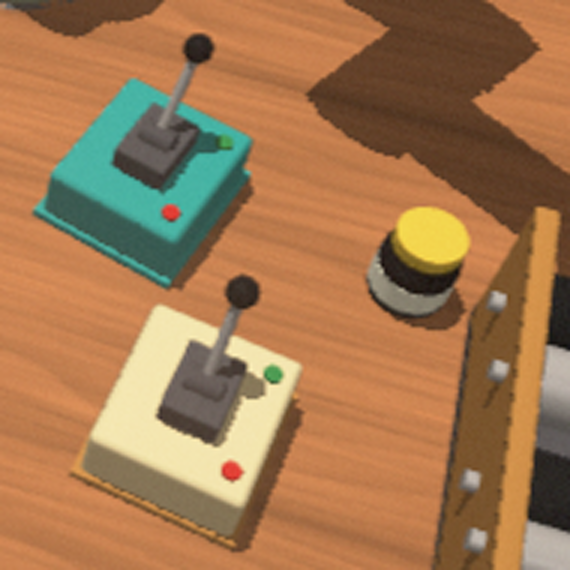

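View pics/d_a.png

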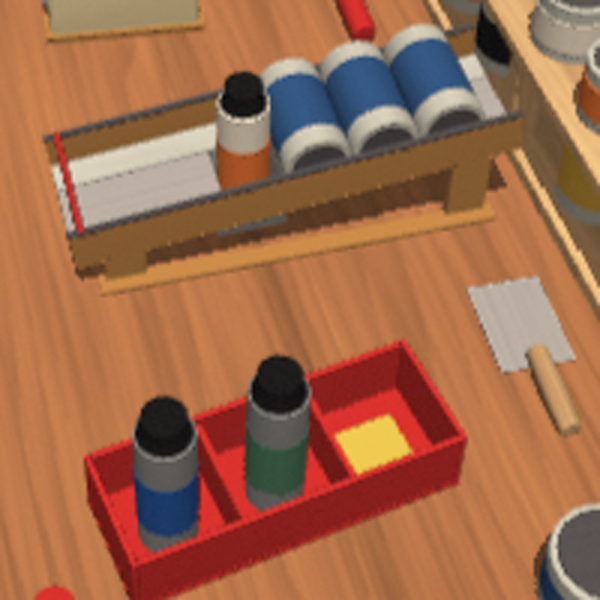

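View pics/d_b.png

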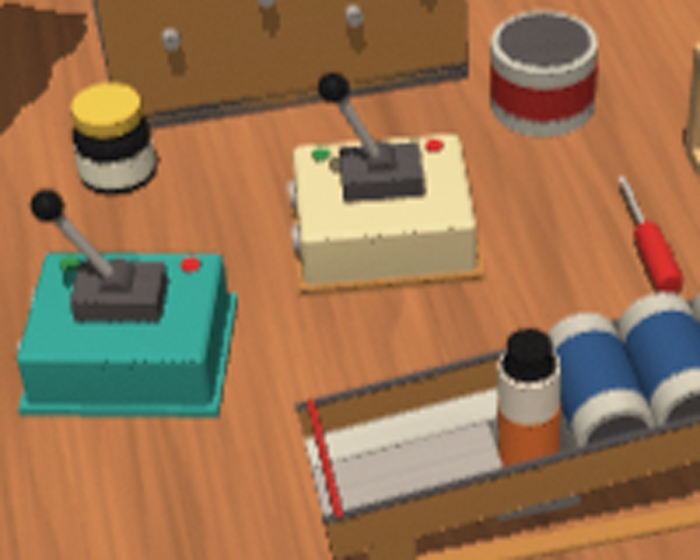

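```bash
python3 - <<'E'
from h import *
S=lambda x,y:(180+x/3,170+y/3); D=lambda x,y:(250+x/3,200+y/3); SB=lambda x,y:(380+x/3,160+y/3); DB=lambda x,y:(180+x/3.5,130+y/3.5)
def t(name,s,d):
    x,e=tri([ray("scene",s),ray("side",d)]);print(name,x,np.array(e))
t("cap top",S(413,226),D(243,85))
t("ball",SB(243,292),DB(333,87))
t("pad",S(107,248),D(372,445))
t("greencap",S(111,72),D(279,370))
t("bluecap",S(146,12),D(163,412))
t("stopA",S(421,126),D(78,232)); t("stopB",S(545,160),D(47,138))
t("upA",S(220,470),D(520,118))
t("crate near chute corner?",S(222,40),D(88,460))
t("crate c2",S(20,253),D(465,440)); t("crate c3",S(130,265),D(404,345))
t("t1 red", SB(232,470),DB(434,146)); t("grn",SB(273,373),DB(321,155))
E
```

```text
cap top [ 0.5795 -0.0065  0.1474] [0.0009 0.0009]
ball [0.5039 0.3149 0.1619] [0.0002 0.0002]
pad [ 0.6051 -0.2858  0.0091] [0.0028 0.0028]
greencap [ 0.5232 -0.2973  0.1519] [0.0003 0.0003]
bluecap [ 0.4392 -0.3057  0.1415] [0.0029 0.0029]
stopA [ 0.4211 -0.0599  0.0672] [0.0018 0.0018]
stopB [0.4174 0.0549 0.0664] [0.0014 0.0014]
upA [ 0.8081 -0.0697  0.1095] [0.0017 0.0017]
crate near chute corner? [ 0.3834 -0.2726  0.0582] [0.0023 0.0023]
crate c2 [ 0.6614 -0.3287  0.0558] [0.0019 0.0019]
crate c3 [ 0.6444 -0.2357  0.0612] [0.0037 0.0037]
t1 red [0.5949 0.3473 0.0581] [0.0009 0.0009]
grn [0.4956 0.3607 0.0583] [0.0008 0.0008]
```

```bash
python3 - <<'E'
from h import *
def Rdown(a): # tool x at angle a from world, tool y down
    x=np.array([np.cos(a),np.sin(a),0]);y=np.array([0,0,-1.]);return np.c_[x,y,np.cross(x,y)]
print(quat2R(bot.read_tool_rot()))
for a in(np.pi/2,-np.pi/2):
  print(a,bot.solve_ik([0.58,-0.005,0.27],R2q(Rdown(a))),bot.solve_ik([0.605,-0.286,0.27],R2q(Rdown(a+.14))),bot.solve_ik([0.5,0.31,0.2],R2q(Rdown(a-.13))))
bot.move_pose([0.58,-0.005,0.29],R2q(Rdown(np.pi/2)))
print(bot.read_clock())
p,q=bot.read_position(),bot.read_tool_rot()
im=bot.camera("wrist");cv2.imwrite("pics/w1.png",im[:,:,::-1]);np.savez("w1.npz",p=p,q=q);print(p,q)
# scene cameras w/o occl
bot.move_pose([0.56,-0.28,0.29],R2q(Rdown(np.pi/2+.14)))
print(bot.read_clock())
p,q=bot.read_position(),bot.read_tool_rot()
im=bot.camera("wrist");cv2.imwrite("pics/w2.png",im[:,:,::-1]);np.savez("w2.npz",p=p,q=q);print(p,q)
E
```

```text
[[ 0.3679 -0.0006 -0.9299]
 [ 0.9299 -0.0012  0.3679]
 [-0.0014 -1.      0.0001]]
1.5707963267948966 [-0.1359  0.3478  0.0318  1.2547  0.     -0.1359] [-0.5518  0.5331  0.3179  1.3555  0.     -0.6918] [ 0.4296  0.394  -0.0779  1.0989  0.      0.5596]
-1.5707963267948966 [-0.1359  0.3478  0.0318  1.2547  0.      3.0057] [-0.5518  0.5331  0.3179  1.3555  0.      2.4498] [ 0.4296  0.394  -0.0779  1.0989  0.     -2.582 ]
2.4583
[ 0.5799 -0.0042  0.2899] [-0.4999  0.4996  0.5003 -0.5003]
3.575
[ 0.5603 -0.2788  0.2901] [-0.4636  0.4634  0.5342 -0.5338]
```

View pics/w1.png

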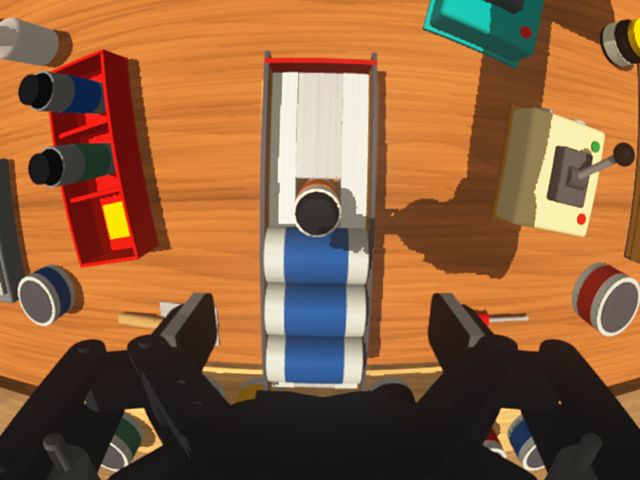

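View pics/w2.png

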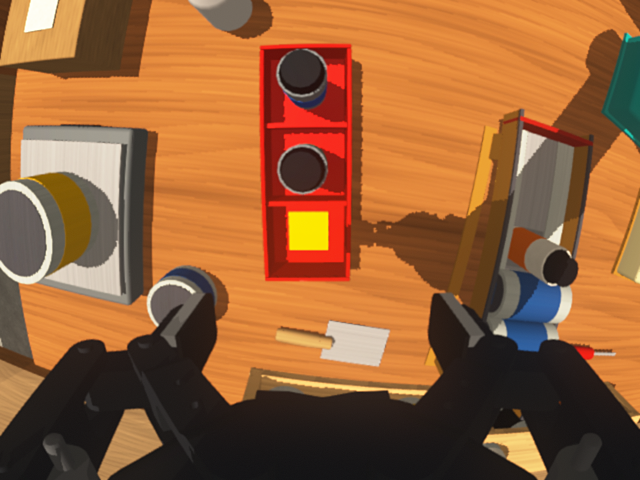

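```bash
python3 - <<'E'
import cv2
a=cv2.imread("pics/w1.png");b=cv2.imread("pics/w2.png")
r=lambda i,f:cv2.resize(i,None,fx=f,fy=f,interpolation=cv2.INTER_CUBIC)
cv2.imwrite("pics/w1a.png",r(a[40:240,240:400],3))
cv2.imwrite("pics/w1b.png",r(a[90:290,480:640],3))
cv2.imwrite("pics/w2a.png",r(b[35:285,250:370],2.4))
E
```

```text
(no output)
```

View pics/w1a.png

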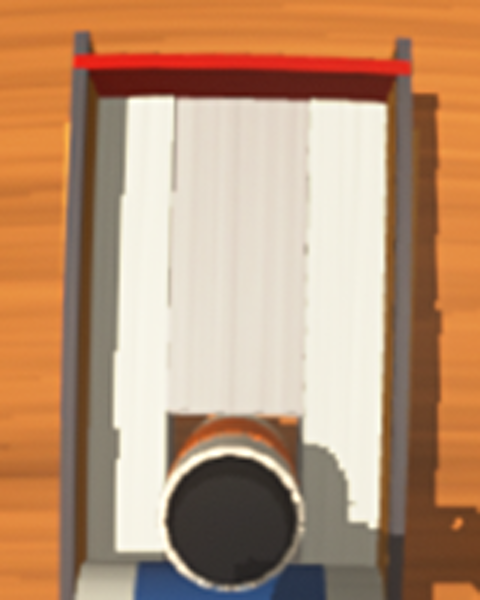

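View pics/w1b.png

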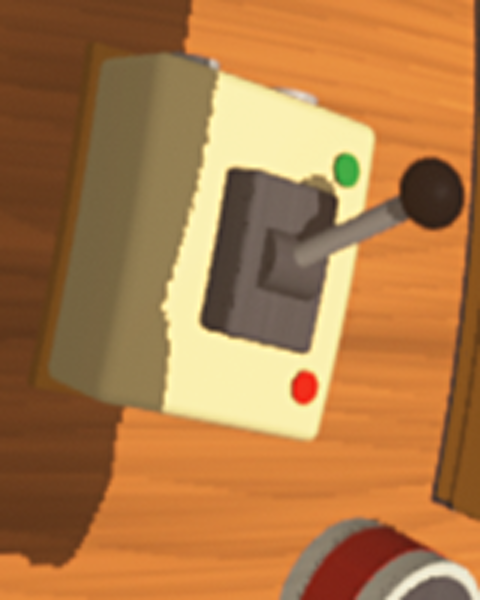

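View pics/w2a.png

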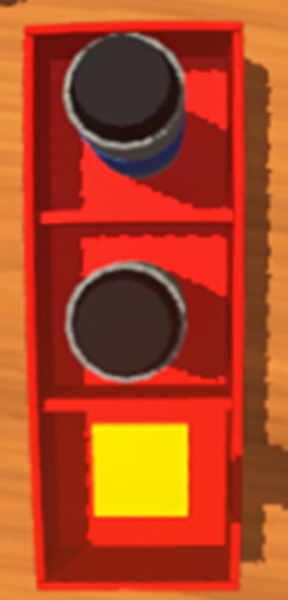

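```bash
cat > fit.py <<'E'
from h import *
from scipy.optimize import least_squares
def L(n): d=np.load(n+".npz");return d["p"],d["q"]
w1,w2=L("w1"),L("w2")
S=lambda x,y:(180+x/3,170+y/3); D=lambda x,y:(250+x/3,200+y/3); SB=lambda x,y:(380+x/3,160+y/3); DB=lambda x,y:(180+x/3.5,130+y/3.5)
A=lambda x,y:(240+x/3,40+y/3);B=lambda x,y:(480+x/3,90+y/3);C=lambda x,y:(250+x/2.4,35+y/2.4)
def pj(v,P):
    if v in("scene","side"):return proj(v,P)
    return wproj(*{"w1":w1,"w2":w2}[v],P)
def fit(pts,x0):
    def f(x):
        c,s=np.cos(x[2]),np.sin(x[2]);R=np.array([[c,-s,0],[s,c,0],[0,0,1]])
        return np.concatenate([(pj(v,R@np.array(P)+[x[0],x[1],0])-uv).ravel() for v,uv,P in pts])
    r=least_squares(f,x0,loss="soft_l1");return r.x,f(r.x).reshape(-1,2)
# crate  (local x along row; assume world x-ish, yaw .14)
pts=[("w2",C(25,30),(-.135,-.05,.065)),("w2",C(242,22),(-.135,.05,.065)),("w2",C(240,587),(.135,.05,.065)),("w2",C(38,590),(.135,-.05,.065)),
("scene",S(222,40),(-.135,.05,.065)),("scene",S(20,253),(.135,-.05,.065)),("side",D(88,460),(-.135,.05,.065)),("side",D(465,440),(.135,-.05,.065)),("side",D(404,345),(.135,.05,.065))]
cr,res=fit(pts,[.52,-.29,.14]);print("crate",cr);print(res)
c,s=np.cos(cr[2]),np.sin(cr[2]);print("bay centre",cr[:2]+.088*np.array([c,s]))
o=[];
for i,(u,v) in enumerate([(92,423),(188,424),(188,516),(95,517)]): o.append(atz(wray(*w2,C(u,v)),.0065)[:2])
print("pad corners w2",np.array(o),np.mean(o,0))
print("pad tri",tri([wray(*w2,np.mean([C(92,423),C(188,424),C(188,516),C(95,517)],0)),ray("scene",S(107,248)),ray("side",D(372,445))]))
# box top corners z=.06, 
pts=[("scene",SB(160,305),"a"),("scene",SB(300,372),"b"),("side",DB(297,147),"b"),("side",DB(458,135),"c"),("side",DB(473,230),"d"),("side",DB(300,242),"a")]
for k,s_,d_ in [("a",SB(158,305),DB(300,242)),("b",SB(302,370),DB(297,147)),("c",SB(235,498),DB(458,135)),("d",SB(100,440),DB(473,230))]:
    print("box",k,tri([ray("scene",s_),ray("side",d_)]))
print("ball",tri([ray("scene",SB(243,292)),ray("side",DB(333,87)),wray(*w1,B(432,193))]))
print("cap",tri([ray("scene",S(413,226)),ray("side",D(243,85)),wray(*w1,A(231,517))]))
print("shoulder w1 z.13",atz(wray(*w1,A(232,517)),.13),"cap@.149",atz(wray(*w1,A(231,517)),.149))
# chute
print("well edge",[atz(wray(*w1,A(*u)),.052) for u in((168,413),(300,415))])
print("stop tops",[atz(wray(*w1,A(*u)),.068) for u in((76,62),(411,68))])
print("walls near well L/R",[atz(wray(*w1,A(*u)),.086) for u in((62,560),(403,560))])
E
python3 fit.py
```

```text
crate [ 0.5228 -0.3012  0.1462]
[[-1.3547 -2.1197]
 [ 0.4624 -0.6903]
 [ 0.4068  1.942 ]
 [-0.4842  0.9399]
 [-0.3009 -1.4438]
 [-2.7242 -1.3444]
 [-1.7765 -2.509 ]
 [ 0.9939 -1.9847]
 [ 0.0293 -3.2447]]
bay centre [ 0.6099 -0.2884]
pad corners w2 [[ 0.588  -0.3175]
 [ 0.5816 -0.2671]
 [ 0.6317 -0.2598]
 [ 0.6394 -0.3098]] [ 0.6102 -0.2885]
pad tri (array([ 0.6064, -0.2867,  0.0104]), [np.float64(0.0029854667232997387), np.float64(0.004307800823524076), np.float64(0.0016981914193622363)])
box a (array([0.457 , 0.2584, 0.0505]), [np.float64(4.1686819229583416e-05), np.float64(4.16868192295165e-05)])
box b (array([0.479 , 0.3837, 0.0524]), [np.float64(0.0003509961154777252), np.float64(0.0003509961154776805)])
box c (array([0.6189, 0.3543, 0.0601]), [np.float64(0.0006641274127544267), np.float64(0.0006641274127545349)])
box d (array([0.601 , 0.2432, 0.0466]), [np.float64(0.0033639668416024157), np.float64(0.0033639668416023515)])
ball (array([0.5039, 0.3149, 0.162 ]), [np.float64(9.295130286122941e-05), np.float64(0.00024843241726797363), np.float64(0.00019078427344751961)])
cap (array([ 0.5782, -0.0071,  0.1468]), [np.float64(0.0009539740359776962), np.float64(0.0019463820423375531), np.float64(0.0020076335724639573)])
shoulder w1 z.13 [ 0.5796 -0.0079  0.13  ] cap@.149 [ 0.5759 -0.008   0.149 ]
well edge [array([ 0.5546, -0.0329,  0.052 ]), array([0.5554, 0.0166, 0.052 ])]
stop tops [array([ 0.4237, -0.0644,  0.068 ]), array([0.426 , 0.0553, 0.068 ])]
walls near well L/R [array([ 0.6033, -0.0692,  0.086 ]), array([0.6033, 0.0522, 0.086 ])]
```

```bash
cat >> fit.py <<'E'
print("-----")
for v,inv in(("side",lambda p:(p-[250,200])*3),("scene",lambda p:(p-[180,170])*3)):
  P=[(0.579,-.0075,z) for z in(.15,.13,.09,.07)];print(v,inv(pj(v,P)))
E
python3 fit.py|sed -n '/-----/,$p'
python3 - <<'E'
import cv2
b=cv2.imread("pics/side0.png");a=cv2.imread("pics/scene0.png")
i=cv2.resize(b[215:275,310:360],None,fx=10,fy=10,interpolation=cv2.INTER_CUBIC)
j=cv2.resize(a[235:275,295:345],None,fx=10,fy=10,interpolation=cv2.INTER_CUBIC)
cv2.imwrite("pics/z1.png",i);cv2.imwrite("pics/z2.png",j)
E
```

```text
-----
side [[241.9409  83.1825]
 [241.6235 100.1538]
 [241.0084 133.0482]
 [240.7102 148.9927]]
scene [[411.0347 223.9218]
 [411.0401 238.8358]
 [411.0505 267.5212]
 [411.0555 281.3215]]
```

View pics/z1.png

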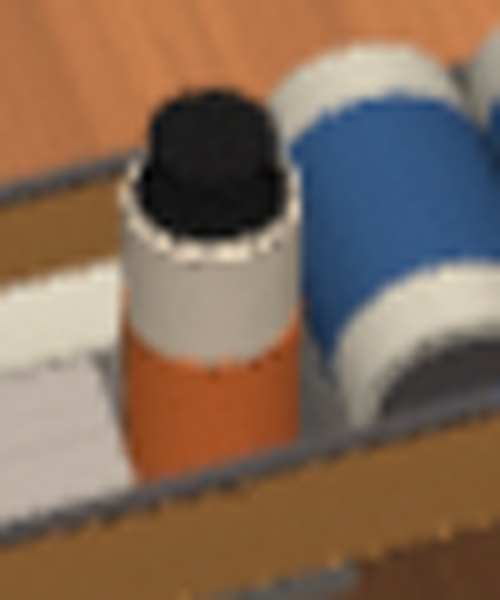

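View pics/z2.png

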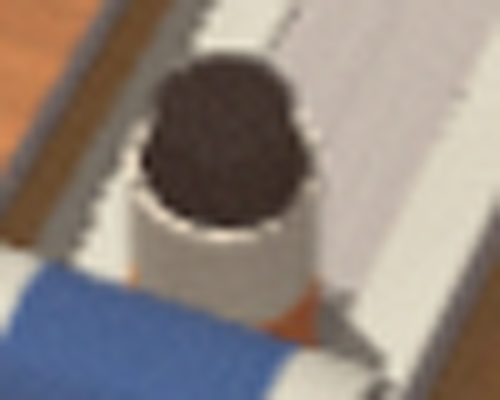

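```bash
cat >> h.py <<'E'
def Rdown(a):
    x=np.array([np.cos(a),np.sin(a),0]);y=np.array([0,0,-1.]);return np.c_[x,y,np.cross(x,y)]
def snap(v,n):
    p,q=bot.read_position(),bot.read_tool_rot()
    im=bot.camera(v);cv2.imwrite(f"pics/{n}.png",im[:,:,::-1]);np.savez(n+".npz",p=p,q=q)
E
python3 - <<'E'
from h import *
q=R2q(Rdown(np.pi/2-.0225))
x,y=.5795,-.0082
bot.move_pose([x,y,.24],q)
bot.move_linear([x,y,.095],speed=.12,until_force=8)
print(bot.read_clock(),bot.read_position(),bot.read_ft_force())
snap("side","g1")
E
```

```text
6.0583 [ 0.5802 -0.0084  0.0958] [ 0.3138  0.4768 -0.7081]
```

View pics/g1.png

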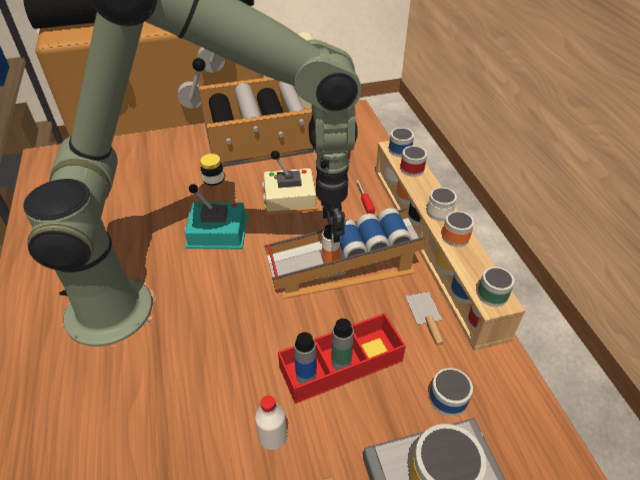

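The gripper is centred over the tin at (331,225) in the side view, with the fingers above the chute walls and no contact so far. Next I close and lift.

```bash
python3 - <<'E'
from h import *
bot.set_gripper(0.0,grasp_force=60)
print(bot.read_clock(),bot.read_gripper_width(),bot.read_ft_force())
p=bot.read_position()
bot.move_linear([p[0],p[1],.285],speed=.15)
print(bot.read_clock(),bot.read_gripper_width(),bot.read_ft_force(),bot.read_position())
bot.wait(.5)
snap("side","g2");snap("wrist","g2w");snap("scene","g2s")
E
```

```text
6.6583 0.3840720022248033 [-0.257  -0.6191  3.1923]
8.075 0.38578223418972163 [ 0.167  -0.1301 -2.6583] [ 0.5792 -0.0084  0.2839]
```

View pics/g2.png

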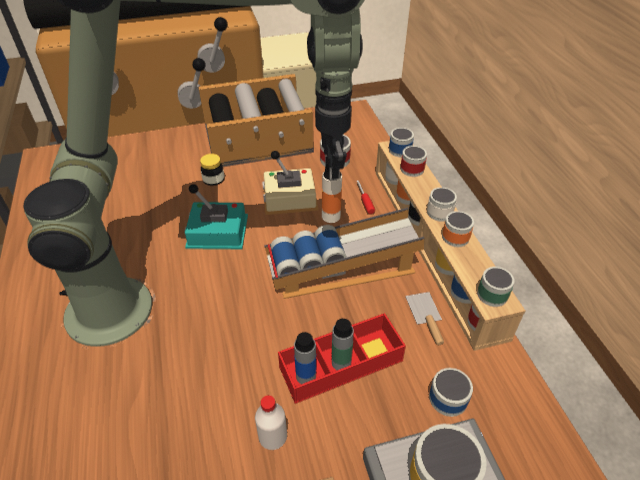

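View pics/g2w.png

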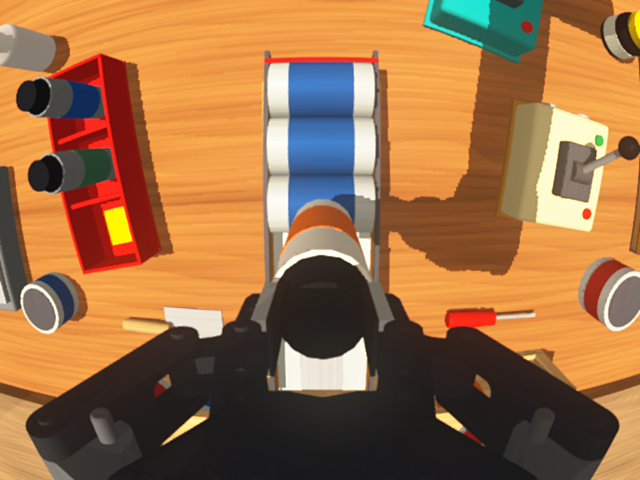

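View pics/g2s.png

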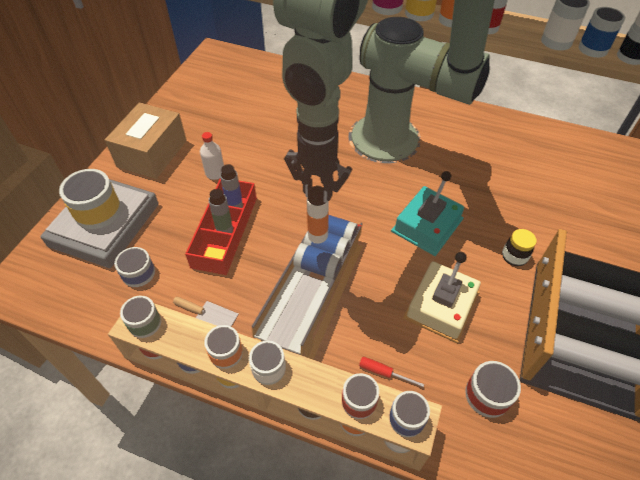

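```bash
python3 - <<'E'
import cv2
b=cv2.imread("pics/g2.png");a=cv2.imread("pics/g2s.png")
cv2.imwrite("pics/z3.png",cv2.hconcat([cv2.resize(b[130:240,300:365],(390,600) ,interpolation=cv2.INTER_CUBIC)[:600],cv2.resize(a[140:250,285:350],(390,600),interpolation=cv2.INTER_CUBIC)]))
E
```

```text
(no output)
```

View pics/z3.png

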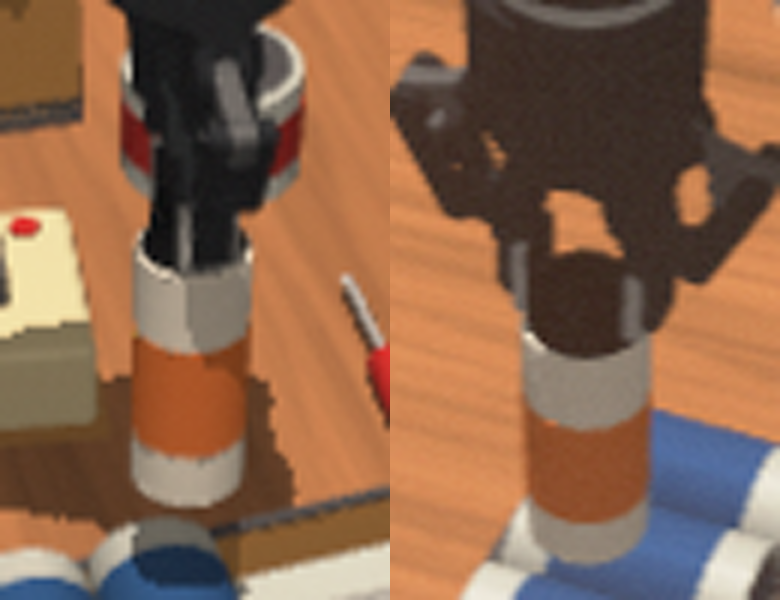

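```bash
python3 - <<'E'
from h import *
for z in(.188,.16,.284,.318,.338):
  a=proj("side",[.5795,-.0083,z])[0];b=proj("scene",[.5795,-.0083,z])[0]
  print(z,(a-[300,130])*[6,600/110],(b-[285,140])*[6,600/110]+[390,0])
E
```

```text
0.188 [186.8299 473.5512] [579.6092 517.5582]
0.16 [185.8826 518.3475] [579.6708 557.282 ]
0.284 [190.3081 309.0721] [579.3792 369.0552]
0.318 [191.6333 246.4021] [579.2898 311.3512]
0.338 [192.4377 208.3626] [579.2351 276.0172]
```

```bash
python3 - <<'E'
from h import *
q=R2q(Rdown(np.pi/2+.146))
x,y=.6102,-.2885
bot.move_pose([x,y,.285],q)
bot.move_linear([x,y,.13],speed=.15)
print(bot.read_clock(),bot.read_position(),bot.read_gripper_width(),bot.read_ft_force())
snap("side","p1");snap("scene","p1s")
r=bot.move_linear([x,y,.092],speed=.03,until_force=5)
print(r,bot.read_clock(),bot.read_position(),bot.read_ft_force())
snap("side","p2");snap("scene","p2s")
E
python3 - <<'E'
import cv2
b=cv2.imread("pics/p2.png");a=cv2.imread("pics/p2s.png")
c=lambda i,y,x:cv2.resize(i[y:y+150,x:x+100],(400,600),interpolation=cv2.INTER_CUBIC)
cv2.imwrite("pics/z4.png",cv2.hconcat([c(b,250,320),c(a,150,180)]))
E
```

```text
11.0 [ 0.611  -0.2887  0.1313] 0.38621623610384365 [ 0.2714  0.183  -1.8201]
True 11.9833 [ 0.6097 -0.2884  0.1021] [-1.3938 -0.305   4.6979]
```

View pics/z4.png

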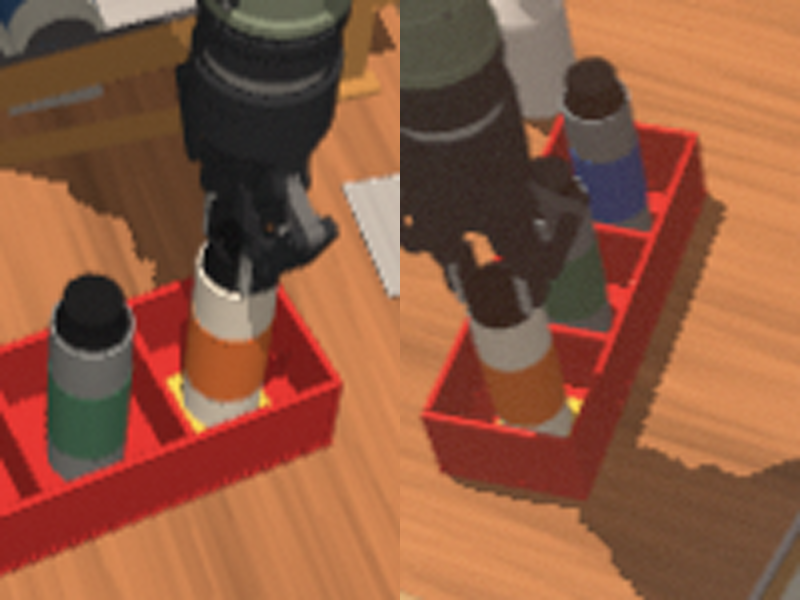

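```bash
python3 - <<'E'
from h import *
print("turq ball",tri([ray("scene",(446.3,176)),ray("side",(193.1,188.6))]))
p=bot.read_position()
bot.set_gripper(1.0)
print(bot.read_ft_force())
bot.move_linear([p[0],p[1],.28],speed=.2)
print(bot.read_clock())
snap("side","r1");snap("scene","r1s");snap("wrist","r1w")
E
python3 - <<'E'
import cv2
b=cv2.imread("pics/r1.png");a=cv2.imread("pics/r1s.png")
c=lambda i,y,x:cv2.resize(i[y:y+150,x:x+100],(400,600),interpolation=cv2.INTER_CUBIC)
cv2.imwrite("pics/z5.png",cv2.hconcat([c(b,250,320),c(a,150,180)]))
E
```

```text
turq ball (array([0.2598, 0.2287, 0.1576]), [np.float64(0.00011199293201048144), np.float64(0.00011199293201065522)])
[ 0.4158 -0.0321  0.5526]
13.6917
```

View pics/z5.png

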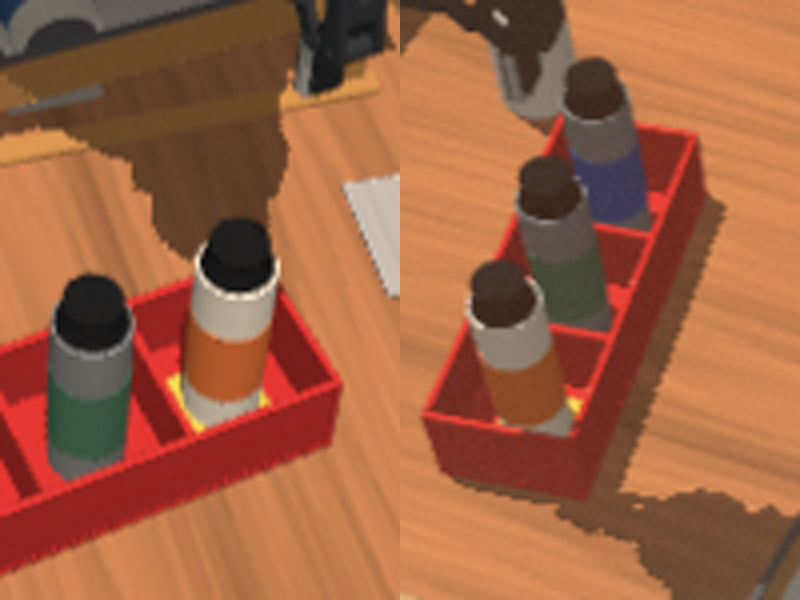

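View pics/r1w.png

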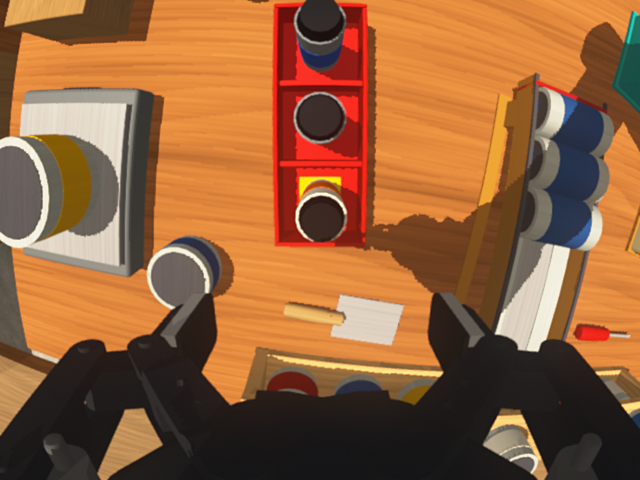

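The tin stands upright on the pad in its bay. Its orange body at (225,350) in the zoomed side view is parallel to the green tin, and the three tins lie at the red stop. Next is the lever.

```bash
python3 - <<'E'
from h import *
yaw=-.15;ex=np.array([np.cos(yaw),np.sin(yaw)]);c=np.array([.5446,.309])
q=R2q(Rdown(np.pi/2+yaw))
bot.set_gripper(0.0)
s=c+ex*-.095
bot.move_pose([*s,.26],q)
bot.move_linear([*s,.148],speed=.15,until_force=6)
print(bot.read_clock(),bot.read_position(),bot.read_ft_force())
snap("side","l1");snap("scene","l1s")
E
python3 - <<'E'
import cv2
b=cv2.imread("pics/l1.png");a=cv2.imread("pics/l1s.png")
c=lambda i,y,x:cv2.resize(i[y:y+150,x:x+100],(400,600),interpolation=cv2.INTER_CUBIC)
cv2.imwrite("pics/z6.png",cv2.hconcat([c(b,90,230),c(a,200,400)]))
E
```

```text
17.7667 [0.4514 0.3234 0.1488] [ 0.0687 -0.7437 -0.0665]
```

View pics/z6.png

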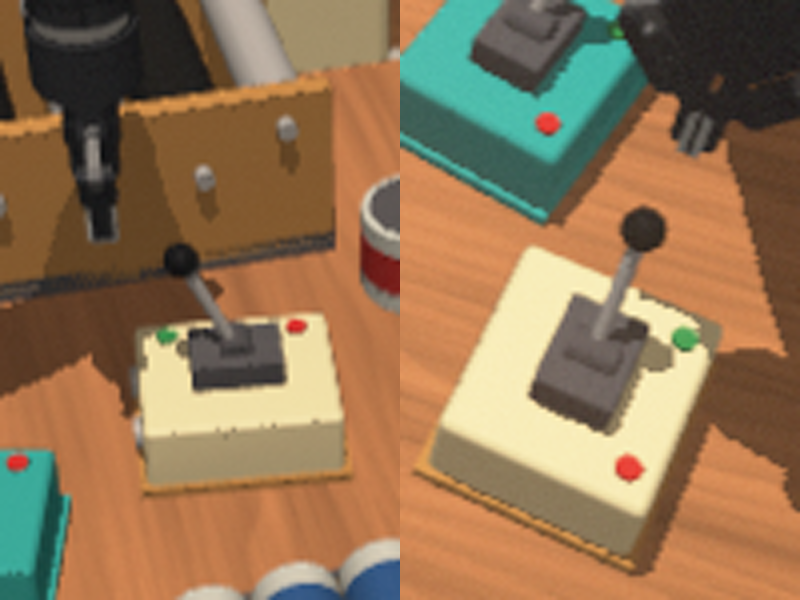

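```bash
python3 - <<'E'
from h import *
for z in(.1488,.165,.175):
  print(z,(proj("side",[.4514,.3234,z])[0]-[230,90])*4,(proj("scene",[.4514,.3234,z])[0]-[400,200])*4+[400,0])
print("tip tri",tri([ray("side",(230+103/4,90+238/4)),ray("scene",(400+(693-400)/4,200+150/4))]))
E
```

```text
0.1488 [108.2321 278.6102] [670.8356 177.8204]
0.165 [106.3212 260.3682] [677.3358 161.4319]
0.175 [105.1272 248.9701] [681.4187 151.1378]
tip tri (array([0.4518, 0.3294, 0.18  ]), [np.float64(0.0004943848670466326), np.float64(0.0004943848670467308)])
```

```bash
python3 - <<'E'
from h import *
print(bot.read_gripper_width())
yaw=-.15;ex=np.array([np.cos(yaw),np.sin(yaw)]);c=np.array([.5446,.309])
s=c+ex*-.095
bot.move_linear([*s,.120],speed=.1,until_force=6)
print(bot.read_clock(),bot.read_position(),bot.read_ft_force())
snap("side","l2");snap("scene","l2s")
E
python3 - <<'E'
import cv2
b=cv2.imread("pics/l2.png");a=cv2.imread("pics/l2s.png")
c=lambda i,y,x:cv2.resize(i[y:y+150,x:x+100],(400,600),interpolation=cv2.INTER_CUBIC)
cv2.imwrite("pics/z7.png",cv2.hconcat([c(b,90,230),c(a,200,400)]))
E
```

```text
0.004133793229316582
18.3 [0.4506 0.3232 0.1201] [ 0.1726  0.3743 -0.1419]
```

View pics/z7.png

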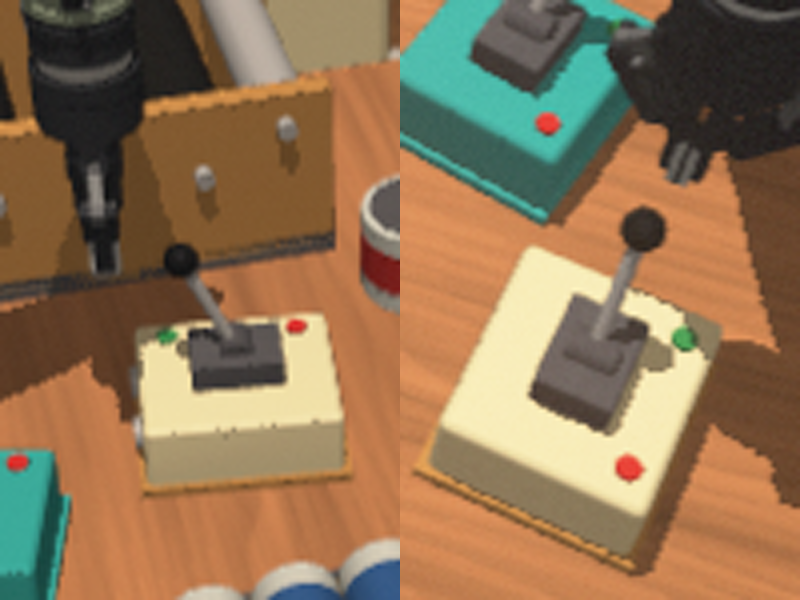

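```bash
python3 - <<'E'
from h import *
yaw=-.15;ex=np.array([np.cos(yaw),np.sin(yaw)]);c=np.array([.5446,.309])
r=bot.move_linear([*(c+ex*.034),.120],speed=.08,until_force=12)
p=bot.read_position()
print(r,bot.read_clock(),p,(p[:2]-c)@ex,bot.read_ft_force())
snap("side","l3");snap("scene","l3s")
E
python3 - <<'E'
import cv2
b=cv2.imread("pics/l3.png");a=cv2.imread("pics/l3s.png")
c=lambda i,y,x:cv2.resize(i[y:y+150,x:x+100],(400,600),interpolation=cv2.INTER_CUBIC)
cv2.imwrite("pics/z8.png",cv2.hconcat([c(b,90,230),c(a,200,400)]))
E
```

```text
True 19.6583 [0.5582 0.3062 0.1184] 0.013894916418803424 [-1.7677  0.1322  1.109 ]
```

View pics/z8.png

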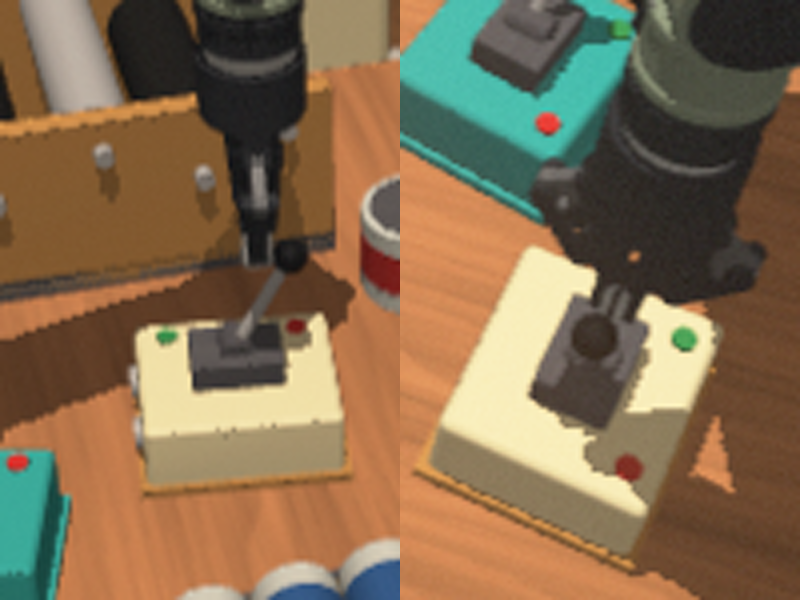

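```bash
python3 - <<'E'
from h import *
b,e=tri([ray("side",(302.5,154.25)),ray("scene",(448.25,284.25))])
d=b[:2]-[.5039,.3149]
print(b,e,np.linalg.norm(d),np.arctan2(d[1],d[0]))
yaw=-.15;ex=np.array([np.cos(yaw),np.sin(yaw)]);c=np.array([.5446,.309])
# push slowly against the stop once more
p=bot.read_position()
r=bot.move_linear([*(p[:2]+ex*.012),.120],speed=.03,until_force=12)
p=bot.read_position();print(r,p,(p[:2]-c)@ex,bot.read_ft_force(),bot.read_clock())
bot.move_linear([*(p[:2]-ex*.04),.120],speed=.15)
bot.move_linear([*(p[:2]-ex*.04),.30],speed=.25)
snap("side","l4");snap("scene","l4s");print(bot.read_clock())
E
python3 - <<'E'
import cv2
b=cv2.imread("pics/l4.png");a=cv2.imread("pics/l4s.png")
c=lambda i,y,x:cv2.resize(i[y:y+150,x:x+100],(400,600),interpolation=cv2.INTER_CUBIC)
cv2.imwrite("pics/z9.png",cv2.hconcat([c(b,90,230),c(a,200,400)]))
E
```

```text
[0.5822 0.3031 0.1574] [np.float64(0.00026094850377026503), np.float64(0.00026094850377027354)] 0.07920913975493277 -0.14949521115350975
True [0.5577 0.3059 0.1175] 0.013429772373116652 [-0.6807  0.0691  0.6021] 20.0333
21.4167
```

View pics/z9.png

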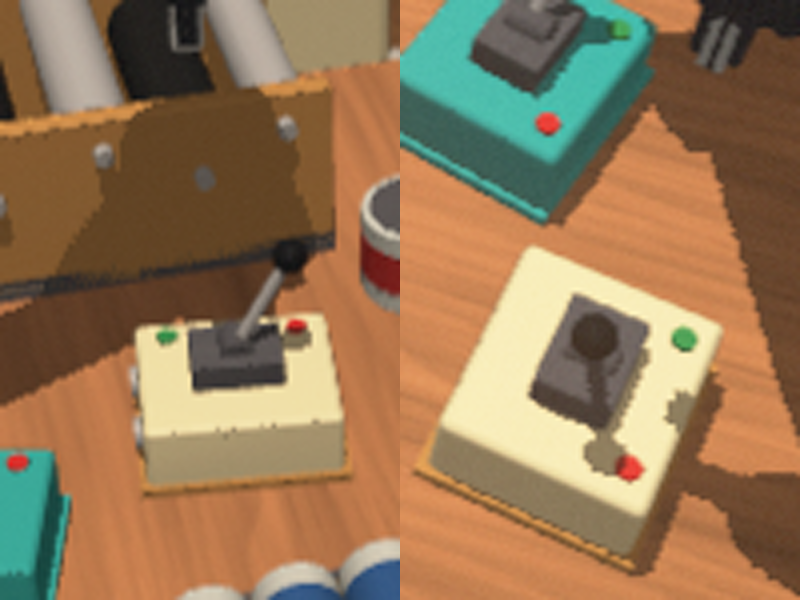

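View pics/l4s.png

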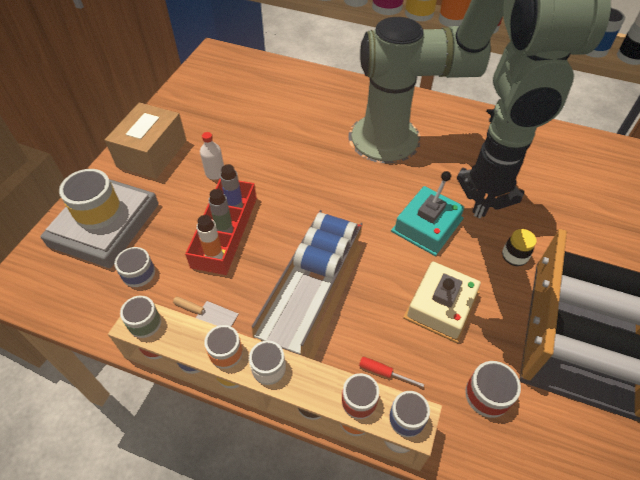

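View pics/l4.png

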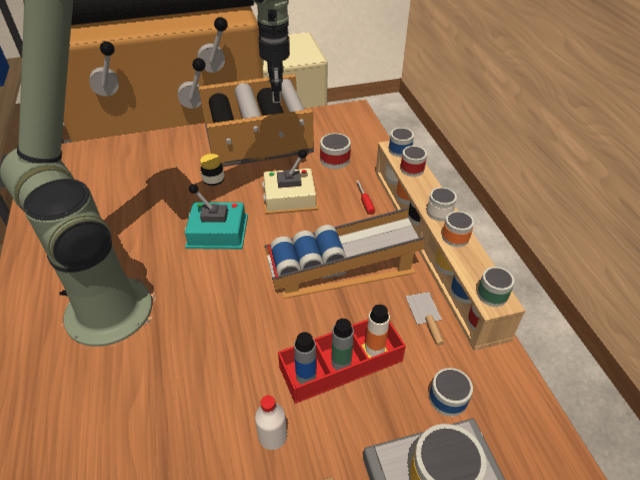

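```bash
python3 - <<'E'
from h import *
yaw=-.15;ex=np.array([np.cos(yaw),np.sin(yaw)]);c=np.array([.5446,.309])
a=c-ex*.027
bot.move_linear([*a,.128],speed=.2)
r=bot.move_linear([*(c+ex*.035),.128],speed=.03,until_force=22)
p=bot.read_position();print(r,p,(p[:2]-c)@ex,bot.read_ft_force(),bot.read_clock())
bot.move_linear([*a,.128],speed=.15)
bot.move_linear([*a,.30],speed=.25)
q=R2q(Rdown(np.pi/2+yaw))
bot.move_pose([.38,.12,.33],q)
snap("side","l5");snap("scene","l5s");snap("wrist","l5w");print(bot.read_clock(),bot.read_ft_force())
def ball(v,box,s=None):
    im=cv2.imread(f"pics/{v}.png").astype(int);x0,y0,x1,y1=box
    m=(im[y0:y1,x0:x1].max(2)<55).astype(np.uint8);return m
for v,box in(("l4",(290,140,315,165)),("l5",(290,140,315,165))):
    m=ball(v,box);n,l,st,ce=cv2.connectedComponentsWithStats(m);print(v,[(st[i,4],ce[i]+box[:2]) for i in range(1,n) if st[i,4]>15])
E
python3 - <<'E'
import cv2
b=cv2.imread("pics/l5.png");a=cv2.imread("pics/l5s.png")
c=lambda i,y,x:cv2.resize(i[y:y+100,x:x+66],(400,600),interpolation=cv2.INTER_CUBIC)
cv2.imwrite("pics/z10.png",cv2.hconcat([c(b,130,260),c(a,250,410)]))
E
```

```text
True [0.5592 0.3066 0.1269] 0.014814638345035866 [-2.9158  1.6488  3.7973] 23.9167
26.2917 [-1.2554  0.47    0.0819]
l4 [(np.int32(84), array([301.1548, 153.0714]))]
l5 [(np.int32(54), array([301.7778, 153.2593]))]
```

View pics/z10.png

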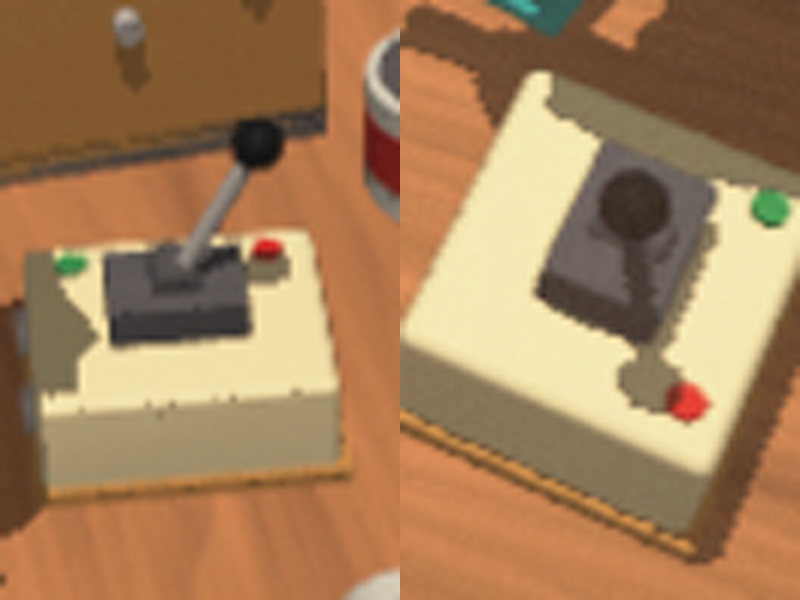

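View pics/l5s.png

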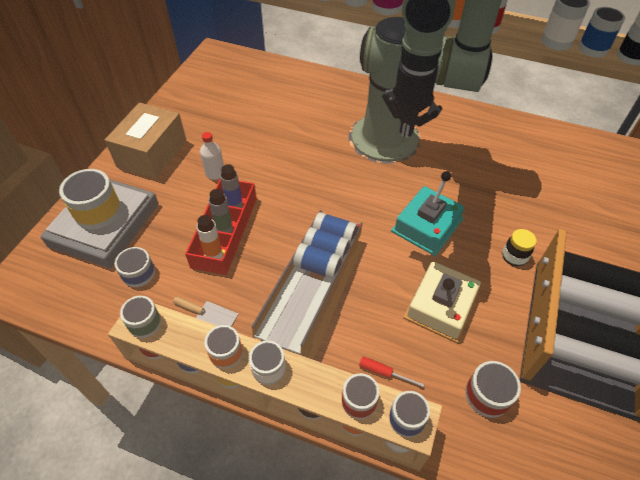

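```bash
python3 - <<'E'
from h import *
print(tri([ray("side",(302.4,153.8)),ray("scene",(448.4,284.2))]))
bot.close_job();print(bot.read_clock())
E
```

```text
(array([0.5823, 0.3035, 0.1585]), [np.float64(8.098232516744122e-05), np.float64(8.098232516747341e-05)])
the job is handed in; nothing more can be done
the job is handed in; nothing more can be done
```

The job is done and handed in at about 26 s. No verdict is reported, so what follows rests on my own last camera checks.

- **Jammed tin:** I lifted it straight out of the well and stood it upright on the yellow pad. Contact came at the expected height, and after release it stood parallel to the green tin.
- **Waiting tins:** All three rolled down and lie against the red end stop.
- **Feed lever:** I pushed the cream box's lever over with the shut fingers. A second push at 12 N and a third at 22 N did not move it further, so I take it to be at its end stop.
- **Leaving the bench:** The gripper is clear of everything, and nothing else looks moved in the last pictures.

Two things disagreed with what I expected:

- **Fingertips:** In the pictures they sat about 30 mm higher than the reported TCP. As a result the tin was held by its cap rather than its body, though it did not slip, and I lowered the push on the lever to allow for it.
- **Lever ball position:** It measured about 38 mm past the box centre and 158 mm high, against the stated 43 and 161 mm. The height alone would put the lever slightly past its end, so I put the difference down to measuring error.

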